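# Snap open the wide folding sheet stand

## Task

Two folding sheet stands lie shut on the bench. Lift the back board of the wider one by its tab until it snaps over and stands fully open, ready for the job sheet, then let go and move clear; leave the narrower stand folded.

Things in the scene. Friction and masses are not known exactly. Their poses are not given: they have to be found in the camera images.
- wide_stand: Base of the wider folding stand: dark steel plate, 140 (x) by 160 mm (y), 8 mm thick, screwed to the bench. Origin: centre of its underside, on the bench top. z up, y along the hinge, +x towards the hinge. Hinge axis along y at x = +40 mm, z = 28 mm, between lugs 34 mm high; an 18 mm high ledge runs along the -x edge under the folded board.
- wide_board (a joint): Its grey metal back board: 140 mm wide, 6 mm thick, reaching 110 mm from the hinge axis, 0.2 kg. 0 rad: folded flat; grows as the tab end rises; 1.92 rad (110 deg): fully open on its stop, leaning back. A spring drives it shut below about 1.0 rad, open above; lifting takes about 3 N at the tab at first, less higher up. Let go at 1.3 to 1.4 rad, it snaps fully open by itself.
- wide_tab (a point): Middle of the wide board's pull tab, 130 mm from the hinge axis, 28 mm above the bench when folded. The tab is a flat tongue in the board's plane, midway along its free edge: 20 mm wide along the hinge, 10 mm thick, 36 mm long (110 to 146 mm from the hinge axis), bare bench beneath. Pinch it across its 20 mm width from above. Axes as the base's when folded; they turn with the board.
- narrow_board (a joint): Hinge of the other, narrower stand's board: same make and tab, but its base is only 80 mm wide and its board 60 mm. 0 rad: folded flat. To be left folded.
Things that resemble listed ones, but are neither listed nor needed, are in the scene too. Leave any blue or green look-alike of the part that bears narrow_board alone.

How it is judged:
By the outcome, as a careful person would: the job done as asked, in the order asked, and still so for the second after the job is handed in, with the robot touching nothing.
It also fails if it takes over 32 s, if anything falls off the work surface, if the arm or the gripper's body presses on something with over 40 N, if the wrist force passes 120 N, or if a joint passes its speed limit or range.

## Robot

A 6-joint arm with a two-finger parallel gripper is mounted at the origin on the work surface. World frame = base frame: x ahead of the robot, y to its left, z up, the work surface at z = 0. Lengths are in m, angles in rad, forces in N, time in s.
With the tool pointing down it reaches from about 0.375 to 0.9 m from the base axis. Payload 3.1 kg.
Tool frame: the origin (TCP) lies midway between the tips of the shut fingers; the grasp point (between the pads) lies pinch_z behind it (pinch_z is the distance from the TCP to the grasp point, in m); y points along the fingers, z is the direction in which the jaws open and shut, and the axes are right-handed (so a half turn about y gives the same grasp; the last joint's range is limited). The gripper opens to 87 mm and grips with 3 to 60 N. Pads are 19 mm wide; open, the fingers measure 117 mm over their backs; the gripper's body (75 mm by 190 mm) begins 51 mm behind the grasp point.
Start: joints at [1.095, 0.527, 1.433, -0, 1.181, -0.178], TCP at [0.183, 0.597, 0.223] pointing down, gripper open.
Joint ranges: [-3.08, 3.08], [-0.75, 2.2], [0.22, 2.44], [-1.43, 4.57], [0, 2.65], [-2.85, 2.85]. Speed limits (rad/s): [2.79, 2.79, 3.14, 3.14, 3.14, 3.14].

## Interface

Orientations are given as a unit quaternion [x, y, z, w].
In Python, from rig import get_obs, camera, hand_in, pinch_z gives the robot as it stands. The module is installed in compiled form; this text tells all that it offers.
- The arm moves only by the tool arm_command, never from a script. Its argument "plan" is a list of rows, each a list of 2 entries, a list of its own where there are three numbers: the shift along the world's x, y, z in units of 25 mm (1.0 is 25 mm), then the turn about the world's z in units of 5 degrees (1.0 is 5 degrees). A call has 1 to 5 rows; each row is the pose to reach, as a shift and turn from the pose commanded when the call began; what a row does not reach only later rows make up. A row lasts 1/10 s, in which the tool goes at most 50 mm and 8.59 degrees, less where a joint would pass 70% of its speed; a pose out of reach is approached as far as the arm can. A call with a gripper value outside its range is refused whole. "fingers" is the opening, from -1 (shut) to 1 (fully open), set as the call begins (left out, the last holds). The fingers move at their own pace and stop on an object; "force" is the grip in N (left out, the last holds). Time passes only in rows, so rows that repeat a pose let the fingers close. It gives the time, the measured TCP pose, the force and the opening at its end, in the units of the state.
- get_obs(): the state, without advancing time (a new reading comes with each control period).
- camera(name): name is "scene" or "top"; returns a dict with "pixels" (400x640x3 uint8, red, green, blue), "camera_matrix" (3x3 intrinsics, pixels), "R" (3x3) and "t" (3): a world point X has camera coordinates R X + t. Camera axes: x right, y down, z forward; pixel columns grow to the right and rows downward; lengths in m; the calibration is good to about 2 mm. A picture is of the moment at which its call begins. There is no depth.
- hand_in(): hands the job in, once; it reports no verdict.
The state is a dict: "time": time; "q": joint angles; "joint_velocities": joint speeds; "joint_torque": joint torques, N m; "position": TCP position; "tool_rot": TCP orientation; "ft_force": force on the tool from outside, world axes, zero at the start; "moment": the same for the moment, N m; "grip_width": finger opening in m.
Only numpy, scipy, OpenCV 4.12 (cv2) and the standard library are available. Lean on these libraries where they do the work, as an engineer would, in place of code of your own. Each camera call takes 0.05 s, during which the arm holds its last target.

## Working session

There is one attempt and no reset: what is moved stays moved. The work goes in short steps, Python scripts to look and compute and a tool call to move; the robot and the scene stay as the last step left them, time stands still between calls to the robot, and variables do not carry over. Pictures are saved under pics/ and viewed, and the job is handed in when it is done.

Besides the shell and the picture viewer there is one more tool, called after ">>>" as name(argument=value, ...), one argument or row to a line, values as JSON. arm_command: Moves the arm, as the interface text tells. Its arguments: {"type":"object","properties":{"plan":{"type":"array"},"fingers":{"type":"number"},"force":{"type":"number"}},"required":["plan"]}

```bash
mkdir -p pics
python3 - <<'E'
from rig import *
import cv2,pickle
o=get_obs();print({k:o[k] for k in('time','position','tool_rot','grip_width','ft_force')},pinch_z)
for n in('scene','top'):
    c=camera(n);pickle.dump(c,open(n+'0.pkl','wb'));cv2.imwrite(f'pics/{n}0.png',c['pixels'][:,:,::-1])
    print(n,c['camera_matrix'],c['R'],c['t'])
E
```

```text
{'time': 0.0, 'position': array([0.183005  , 0.5968405 , 0.22156089]), 'tool_rot': array([ 0.70001083, -0.10516769,  0.10464729, -0.69855103]), 'grip_width': 0.08700533057994413, 'ft_force': array([-0.11206325, -0.00207401,  0.01120609])} 0.0187
scene [[509.20235149   0.         318.86315576]
 [  0.         509.20235149 204.25603557]
 [  0.           0.           1.        ]] [[-0.79897137  0.60116853 -0.01552883]
 [ 0.41362088  0.53060369 -0.73984964]
 [-0.43653466 -0.59754173 -0.67259302]] [ 0.43495735 -0.1164033   1.29081041]
top [[487.76960429   0.         310.89190401]
 [  0.         487.76960429 201.55953804]
 [  0.           0.           1.        ]] [[-0.00537567 -0.99997704  0.00412487]
 [-0.99396695  0.00489138 -0.10957089]
 [ 0.1095482  -0.004689   -0.99397042]] [-0.05405215  0.52805996  1.14372152]
```

View pics/scene0.png

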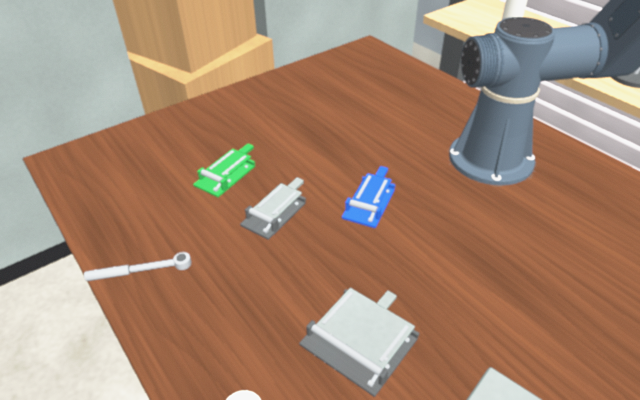

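View pics/top0.png

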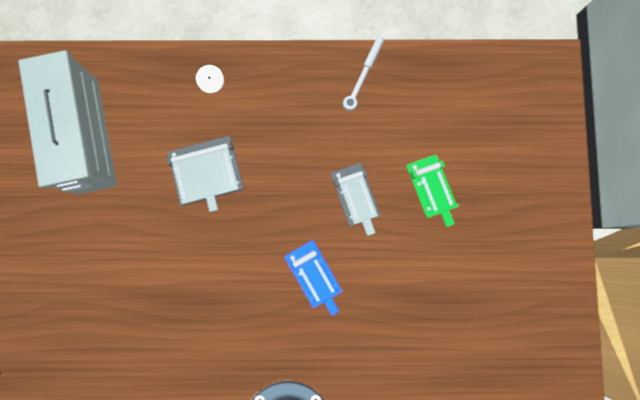

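The top view shows four stands: wide grey (205,173), narrow grey (355,198), blue (314,278) and green (433,190). The wide grey one fits, because it has by far the widest board. Next I'll enlarge it to confirm and measure the tab.

```bash
cat > h.py <<'E'
import numpy as np
def ray(c,uv,z):
    K,R,t=c['camera_matrix'],c['R'],c['t']
    d=R.T@np.linalg.inv(K)@np.array([uv[0],uv[1],1.]);o=-R.T@t
    return o+d*(z-o[2])/d[2]
def proj(c,X):
    p=c['camera_matrix']@(c['R']@np.array(X)+c['t']);return p[:2]/p[2]
E
python3 - <<'E'
import pickle,cv2,numpy as np
from h import *
out=[]
for n,(x0,y0,x1,y1) in {'top':(155,125,255,225),'scene':(290,280,430,400)}.items():
    c=pickle.load(open(n+'0.pkl','rb'));im=c['pixels'][:,:,::-1].copy()
    hsv=cv2.cvtColor(im,cv2.COLOR_BGR2HSV)
    m=((hsv[...,1]<60)&(hsv[...,2]>135)).astype(np.uint8)
    mm=np.zeros_like(m);mm[y0:y1,x0:x1]=m[y0:y1,x0:x1]
    k,l,s,_=cv2.connectedComponentsWithStats(mm);i=1+np.argmax(s[1:,4]);b=(l==i).astype(np.uint8)
    op=cv2.morphologyEx(b,cv2.MORPH_OPEN,np.ones((17,17) if n=='top' else (21,21),np.uint8))
    r=cv2.minAreaRect(cv2.findContours(op,0,2)[0][0]);bx=cv2.boxPoints(r)
    print(n,s[i],'board box',bx.round(1).tolist())
    print([ray(c,p,.031).round(4).tolist() for p in bx])
    t=b&~cv2.dilate(op,np.ones((3,3),np.uint8));k,l,s,ce=cv2.connectedComponentsWithStats(t)
    for j in range(1,k):
        if s[j,4]>15:
            print('res',s[j],ce[j].round(1),ray(c,ce[j],.033).round(4), cv2.boxPoints(cv2.minAreaRect(np.argwhere(l==j)[:,::-1].astype(np.float32))).round(1).tolist())
    cr=cv2.resize(im[y0:y1,x0:x1],(500,500*(y1-y0)//(x1-x0)),interpolation=cv2.INTER_CUBIC);cv2.imwrite(f'pics/crop_{n}.png',cr)
E
```

```text
top [ 169  137   73   75 3502] board box [[167.5, 151.89999389648438], [228.89999389648438, 136.5], [242.5, 190.89999389648438], [181.10000610351562, 206.1999969482422]]
[[0.6505, 0.2904, 0.031], [0.6878, 0.1421, 0.031], [0.5542, 0.1077, 0.031], [0.5178, 0.2543, 0.031]]
res [215 137  15   4  34] [223.4 139.2] [0.6808 0.155  0.033 ] [[215.0, 137.0], [229.0, 137.0], [229.0, 140.0], [215.0, 140.0]]
res [239 177   3  12  23] [239.6 183.7] [0.5715 0.1144 0.033 ] [[239.0, 177.0], [241.0, 177.0], [241.0, 188.0], [239.0, 188.0]]
res [206 200  12  12 111] [211.9 205.2] [0.5198 0.1801 0.033 ] [[206.0, 200.0], [215.1999969482422, 197.6999969482422], [218.1999969482422, 209.6999969482422], [209.0, 212.0]]
res [180 202  10   3  18] [183.7 202.5] [0.5266 0.2476 0.033 ] [[180.0, 202.0], [189.0, 202.0], [189.0, 204.0], [180.0, 204.0]]
scene [ 302  288  117  102 6513] board box [[308.8999938964844, 339.79998779296875], [340.3999938964844, 278.20001220703125], [422.70001220703125, 320.20001220703125], [391.20001220703125, 381.8999938964844]]
[[0.6882, 0.1635, 0.031], [0.5609, 0.091, 0.031], [0.5057, 0
[... 313 characters left out ...]
307.5]]
res [ 302  321   87   69 1112] [340.4 359.4] [0.6695 0.2263 0.033 ] [[296.6000061035156, 340.3999938964844], [311.5, 318.29998779296875], [389.70001220703125, 371.20001220703125], [374.79998779296875, 393.20001220703125]]
res [411 324   8   9  32] [412.8 328.4] [0.5325 0.256  0.033 ] [[411.0, 332.0], [411.0, 324.0], [418.0, 324.0], [418.0, 332.0]]
res [411 337   4   8  22] [412.1 339.7] [0.5494 0.2715 0.033 ] [[411.0, 337.0], [414.0, 337.0], [414.0, 344.0], [411.0, 344.0]]
res [392 354  12  12  46] [397.5 359.3] [0.5948 0.2836 0.033 ] [[390.8999938964844, 364.20001220703125], [400.1000061035156, 351.79998779296875], [404.6000061035156, 355.20001220703125], [395.3999938964844, 367.5]]
```

View pics/crop_top.png

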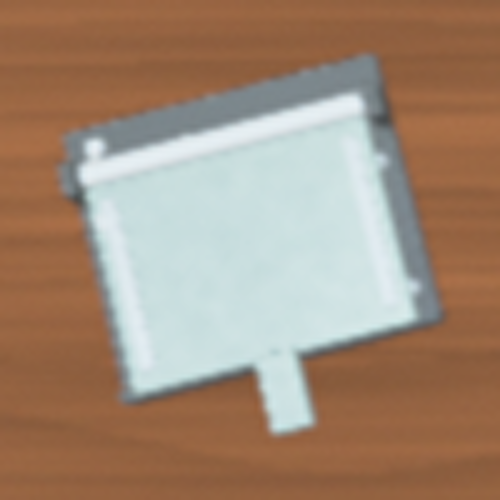

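View pics/crop_scene.png

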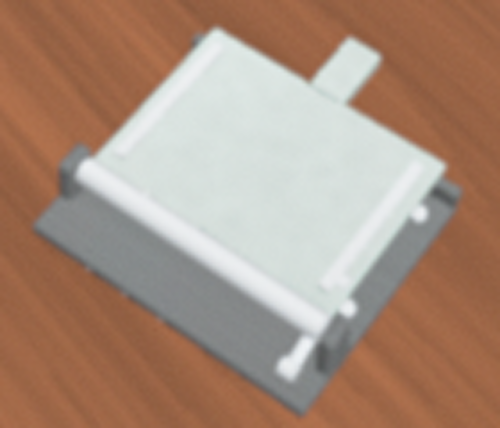

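The crop confirms it: this is the wide grey stand, with its tab at top px (212,205) and its pivot bar at the far (+x) side. Both views put the tab at (0.520, 0.180). Next I'll work out the moves.

Run:
```python
from rig import *
import numpy as np
from scipy.spatial.transform import Rotation as R
o=get_obs();M=R.from_quat(o['tool_rot']).as_matrix();print(M.round(3))
z=M[:,2];yaw=np.degrees(np.arctan2(z[1],z[0]));des=90+14.1
print('time',o['time'],yaw,'turn', ((des-yaw+90)%180-90),'units',((des-yaw+90)%180-90)/5)
a=np.radians(14.1);e=np.array([np.cos(a),np.sin(a)])
H=np.array([.5199,.1802])+.129*e;print('hinge',H)
r=.135;p0=None
for th in np.r_[0,.15:1.36:.1,1.35]:
    P=np.r_[H-e*r*np.cos(th),.028+r*np.sin(th)-.012]
    if p0 is None:p0=P;print('TCP tgt',P,'from now units',(P-o['position'])/.025)
    print(round(th,2),((P-p0)/.025).round(2))
```

```text
[[ 0.956 -0.001  0.293]
 [-0.293 -0.002  0.956]
 [-0.    -1.    -0.002]]
time 0.1 72.93516101861269 turn 31.164838981387305 units 6.232967796277461
hinge [0.64501349 0.21162634]
TCP tgt [0.51408077 0.17873831 0.016     ] from now units [ 13.24061974 -16.72622624  -8.22642695]
0.0 [0. 0. 0.]
0.15 [0.06 0.01 0.81]
0.25 [0.16 0.04 1.34]
0.35 [0.32 0.08 1.85]
0.45 [0.52 0.13 2.35]
0.55 [0.77 0.19 2.82]
0.65 [1.07 0.27 3.27]
0.75 [1.41 0.35 3.68]
0.85 [1.78 0.45 4.06]
0.95 [2.19 0.55 4.39]
1.05 [2.63 0.66 4.68]
1.15 [3.1  0.78 4.93]
1.25 [3.59 0.9  5.12]
1.35 [4.09 1.03 5.27]
1.35 [4.09 1.03 5.27]
```

>>> arm_command(
  plan=[
    [[1.2, -1.5, 0], 1.2],
    [[2.4, -3, 0], 2.5],
    [[3.6, -4.5, 0], 3.7],
    [[4.8, -6, 0], 5],
    [[6, -7.5, 0], 6.2],
  ],
  fingers=0.3,
  force=25,
)

```text
time: 0.6
position: [0.3339, 0.4083, 0.2223]
tool_rot: [0.702, 0.087, -0.088, -0.702]
ft_force: [0.2, 0.3, -0.9]
grip_width: 0.0588
```

>>> arm_command(
  plan=[
    [[1.2, -1.5, 0], 0],
    [[2.4, -3, 0], 0],
    [[3.6, -4.5, 0], 0],
    [[4.8, -6, 0], 0],
    [[6, -7.5, 0], 0],
  ],
)

```text
time: 1.1
position: [0.484, 0.2207, 0.2223]
tool_rot: [-0.702, -0.086, 0.086, 0.702]
ft_force: [0.7, 1.3, 0.5]
grip_width: 0.0566
```

>>> arm_command(
  plan=[
    [[1.24, -1.73, 0], 0],
    [[1.24, -1.73, -2], 0],
    [[1.24, -1.73, -4], 0],
    [[1.24, -1.73, -4.5], 0],
    [[1.24, -1.73, -4.5], 0],
  ],
)

```text
time: 1.6
position: [0.5125, 0.179, 0.1081]
tool_rot: [0.702, 0.084, -0.088, -0.702]
ft_force: [0.2, 0.2, 0.4]
grip_width: 0.0563
```

Run:
```python
from rig import *
import cv2,numpy as np
from scipy.spatial.transform import Rotation as R
from h import *
o=get_obs();z=R.from_quat(o['tool_rot']).as_matrix()[:,2];print(o['position'],np.degrees(np.arctan2(z[1],z[0])))
c=camera('scene');im=c['pixels'][:,:,::-1];print(proj(c,o['position']))
cv2.imwrite('pics/s1.png',cv2.resize(im[180:400,270:490],(660,600)))
```

```text
[0.51245489 0.17898642 0.10806336] 103.93700489897967
[394.28115182 267.70265366]
```

View pics/s1.png

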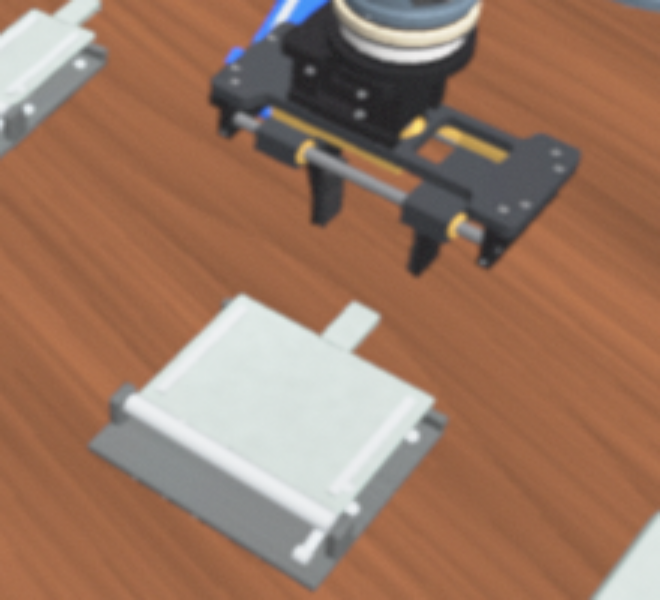

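The jaws stand over the tab (crop 350,325), parallel to the hinge. I'll descend and close.

>>> arm_command(
  plan=[
    [[0.06, 0, -1.5], 0],
    [[0.06, 0, -3], 0],
    [[0.06, 0, -3.7], 0],
    [[0.06, 0, -3.7], 0],
    [[0.06, 0, -3.7], 0],
  ],
)

```text
time: 2.15
position: [0.5176, 0.18, 0.0196]
tool_rot: [-0.702, -0.088, 0.085, 0.702]
ft_force: [0.3, 0.2, 0.6]
grip_width: 0.0563
```

>>> arm_command(
  plan=[
    [[0, 0, 0], 0],
    [[0, 0, 0], 0],
    [[0, 0, 0], 0],
    [[0, 0, 0], 0],
    [[0, 0, 0], 0],
  ],
  fingers=-1,
  force=25,
)

```text
time: 2.65
position: [0.516, 0.1792, 0.0178]
tool_rot: [0.702, 0.086, -0.086, -0.702]
ft_force: [-0.5, 0.6, 0.0]
grip_width: 0.0243
```

>>> arm_command(
  plan=[
    [[0, 0, 0], 0],
    [[0, 0, 0], 0],
  ],
)

```text
time: 2.85
position: [0.5159, 0.1791, 0.0177]
tool_rot: [0.702, 0.086, -0.086, -0.702]
ft_force: [0.0, -0.8, 2.3]
grip_width: 0.0196
```

Gripped, at 19.6 mm. I'll start the arc.

>>> arm_command(
  plan=[
    [[0.02, 0.01, 0.4], 0],
    [[0.06, 0.01, 0.8], 0],
    [[0.16, 0.04, 1.32], 0],
    [[0.31, 0.08, 1.82], 0],
    [[0.31, 0.08, 1.82], 0],
  ],
)

```text
time: 3.35
position: [0.5238, 0.1812, 0.0647]
tool_rot: [0.702, 0.086, -0.086, -0.702]
ft_force: [-0.1, -2.0, -2.5]
grip_width: 0.0197
```

Run:
```python
from rig import *
import cv2,numpy as np
o=get_obs();print(o['position'],o['ft_force'],o['moment'],o['grip_width'])
c=camera('scene');im=c['pixels'][:,:,::-1]
cv2.imwrite('pics/s2.png',cv2.resize(im[180:400,270:490],(600,600)))
```

```text
[0.52379092 0.18119235 0.0646589 ] [-0.09346067 -2.04990283 -2.50507153] [-0.12096925  0.09381851  0.18163752] 0.019682068935109504
```

View pics/s2.png

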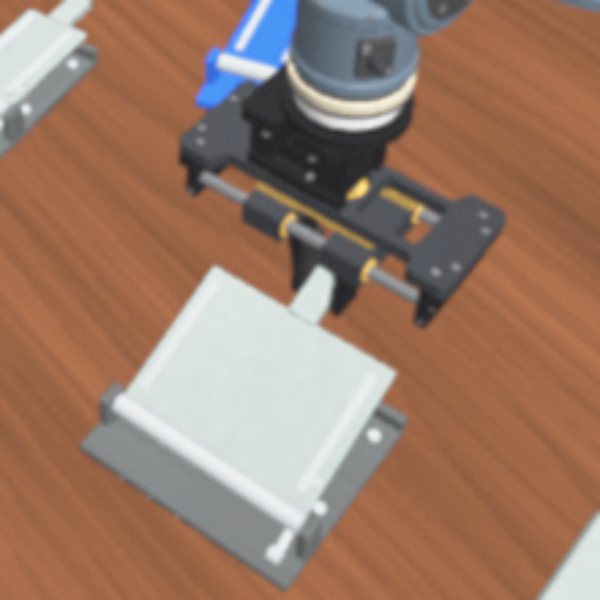

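The board is rising with the tab held between the pads.

>>> arm_command(
  plan=[
    [[0.2, 0.05, 0.49], 0],
    [[0.45, 0.11, 0.96], 0],
    [[0.74, 0.19, 1.4], 0],
    [[1.08, 0.26, 1.8], 0],
    [[1.44, 0.36, 2.18], 0],
  ],
)

```text
time: 3.9
position: [0.5571, 0.19, 0.1169]
tool_rot: [-0.702, -0.084, 0.088, 0.702]
ft_force: [-1.7, -0.7, -2.3]
grip_width: 0.0197
```

>>> arm_command(
  plan=[
    [[0.4, 0.1, 0.32], 0],
    [[0.84, 0.21, 0.61], 0],
    [[1.3, 0.33, 0.86], 0],
    [[1.79, 0.45, 1.04], 0],
    [[2.28, 0.57, 1.19], 0],
  ],
)

```text
time: 4.4
position: [0.6148, 0.2052, 0.1485]
tool_rot: [-0.701, -0.084, 0.087, 0.702]
ft_force: [-2.1, 0.3, 5.3]
grip_width: 0.0195
```

>>> arm_command(
  plan=[
    [[0, 0, 0], 0],
    [[0, 0, 0], 0],
  ],
)

```text
time: 4.6
position: [0.6168, 0.2058, 0.1489]
tool_rot: [-0.701, -0.086, 0.085, 0.703]
ft_force: [-1.4, 1.9, 7.2]
grip_width: 0.0196
```

Run:
```python
from rig import *
import cv2,numpy as np
o=get_obs();print(o['position'],o['ft_force'],o['moment'],o['grip_width'])
P=o['position'];d=np.hypot(.645-P[0],.2116-P[1]);print(np.arctan2(P[2]+.010-.028,d),np.hypot(P[2]-.018,d))
c=camera('scene');im=c['pixels'][:,:,::-1]
cv2.imwrite('pics/s3.png',cv2.resize(im[180:400,270:490],(600,600)))
```

```text
[0.61681997 0.20580465 0.1489368 ] [-1.41512103  1.910418    7.24078252] [0.36978469 0.39624548 0.05006013] 0.019564763707488133
1.354510595857259 0.13406023396292988
```

View pics/s3.png

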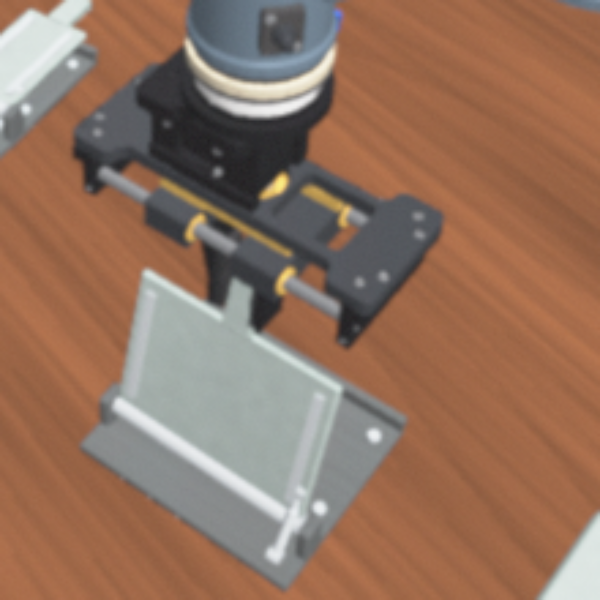

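The board stands at about 1.35 rad, still gripped at crop (238,310). I'll release it here.

>>> arm_command(
  plan=[
    [[0, 0, 0], 0],
    [[0, 0, 0], 0],
    [[0, 0, 0], 0],
    [[0, 0, 0], 0],
    [[0, 0, 0], 0],
  ],
  fingers=0.3,
)

```text
time: 5.15
position: [0.6164, 0.2044, 0.1469]
tool_rot: [-0.702, -0.085, 0.086, 0.702]
ft_force: [-0.7, 0.7, 0.0]
grip_width: 0.0513
```

>>> arm_command(
  plan=[
    [[-0.4, -0.1, 1], 0],
    [[-1.2, -0.3, 2], 0],
    [[-2.4, -0.6, 3], 0],
    [[-3.6, -0.9, 4], 0],
    [[-4, -1, 4], 0],
  ],
)

```text
time: 5.65
position: [0.5156, 0.1794, 0.2504]
tool_rot: [-0.702, -0.087, 0.084, 0.702]
ft_force: [-0.2, -0.1, 0.1]
grip_width: 0.0562
```

>>> arm_command(
  plan=[
    [[0, 0, 0], 0],
    [[0, 0, 0], 0],
    [[0, 0, 0], 0],
    [[0, 0, 0], 0],
    [[0, 0, 0], 0],
  ],
)

```text
time: 6.15
position: [0.517, 0.1795, 0.2464]
tool_rot: [0.702, 0.085, -0.086, -0.702]
ft_force: [0.4, 0.8, 0.2]
grip_width: 0.0566
```

Run:
```python
from rig import *
import cv2,numpy as np
from h import *
o=get_obs();print(o['time'],o['position'],o['ft_force'],o['grip_width'])
c=camera('scene');im=c['pixels'][:,:,::-1].copy()
a=np.radians(14.1)
for th in(1.35,1.92): 
    e=np.array([np.cos(a),np.sin(a)]);p=proj(c,np.r_[np.array([.645,.2116])-e*.146*np.cos(th),.028+.146*np.sin(th)]);print('tab tip px at',th,p)
cv2.imwrite('pics/s4.png',im)
cv2.imwrite('pics/s4c.png',cv2.resize(im[180:400,270:490],(600,600)))
c=camera('top');cv2.imwrite('pics/t4.png',c['pixels'][:,:,::-1])
```

```text
6.15 [0.51703022 0.17949841 0.24638885] [0.4416761  0.81018363 0.18930942] 0.056593236255030405
tab tip px at 1.35 [360.48493466 281.6941915 ]
tab tip px at 1.92 [327.67978622 318.62249557]
```

View pics/s4.png

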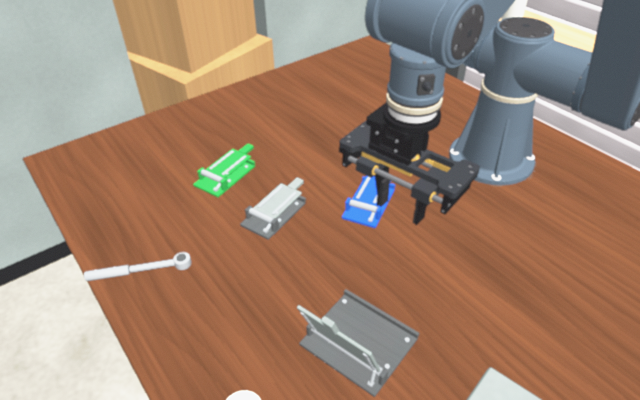

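View pics/s4c.png

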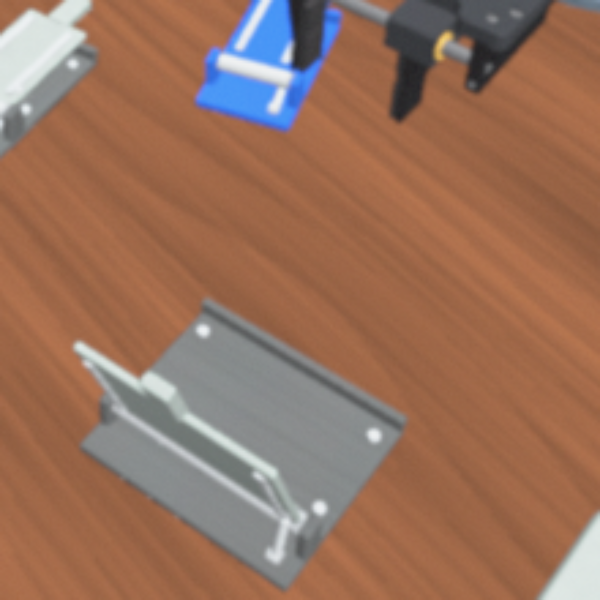

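View pics/t4.png

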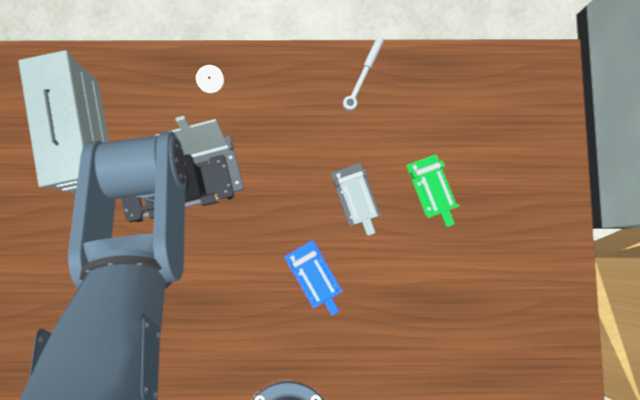

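The board is fully open. Its tab tip shows at scene px (329,319), and 1.92 rad predicts (328,319). The narrow, blue and green stands are unmoved, and the gripper is clear.

```bash
python3 -c "
from rig import *
print(hand_in())"
```

```text
the job is handed in; nothing more can be done
None
```

The wide stand's back board is fully open, and I handed the job in at about 6.3 s of the 32 s allowed. I pinched the tab across its width, raised it along its arc to about 1.35 rad and let go. It snapped over, and I backed the arm about 0.14 m away.

- **Open angle:** in the last scene picture the tab tip is at about (329, 319) px. A fully open board (1.92 rad) should put it at (328, 319).
- **Other stands:** the narrow grey, blue and green stands look untouched and still folded.
- **Forces:** the wrist force is back to about 1 N with the gripper clear. The highest reading reported during the moves was about 8 N.

No check failed or disagreed.

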